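Hang a shop bin on the slatwall and put the stray nut in it

ROBOT

A 6-joint arm with a two-finger parallel gripper is mounted at the origin on a cart in front of the work surface, level with it; the furniture and walls round the work are solid. World frame = base frame: x ahead of the robot, y to its left, z up, the work surface at z = 0. Lengths are in m, angles in rad, forces in N, time in s.
With the tool pointing down it reaches from about 0.425 to 0.95 m from the base axis. Payload 3.5 kg.
Tool frame: the origin (TCP) lies midway between the tips of the shut fingers; the grasp point (between the pads) lies 19 mm behind it; z points along the fingers, y is the line along which they close (so a half turn about z gives the same grasp; the last joint's range is limited). The gripper opens to 85 mm and grips with 20 to 120 N. Pads are 22 mm wide; open, the fingers measure 114 mm over their backs; the gripper's body (76 mm by 85 mm) begins 54 mm behind the grasp point. The pads swing forward as they close: fully open they stand 13 mm farther back than shut.
Start: joints at [-1.347, 0.286, 1.577, -0, 1.279, -0.15], TCP at [0.247, -0.628, 0.231] pointing down, gripper open.
Joint ranges: [-2.77, 2.77], [-0.9, 2.22], [0.21, 2.48], [-1.53, 4.67], [0.24, 2.81], [-2.84, 2.84]. Speed limits (rad/s): [2.79, 2.79, 3.14, 3.14, 3.14, 3.14].

INTERFACE

Orientations are given as a rotation vector (axis times angle).
In Python, from cell import bot gives the robot as it stands.
- The arm moves only by the shell command python3 -m pendant 'ROWS'. ROWS is text: rows parted by semicolons, each of 7 numbers parted by spaces: the opening, from 0 (shut) to 1 (fully open), then the shift along the tool's x, y, z normalised to -1 to 1, where 1 is 40 mm, then the turn, a rotation vector about the tool's x, y, z normalised to -1 to 1, where 1 is 90 degrees. A call has 1 to 12 rows; each row shifts and turns the commanded pose from where the row before left it, along the tool's axes as they then stand; what a row does not reach is not made up. A row lasts 1/12 s, in which the tool goes at most 41.7 mm and 7.16 degrees, less where a joint would pass 70% of its speed; a pose out of reach is approached as far as the arm can. A call with a number of a shift or a turn outside -1 to 1 is refused whole. A call with a gripper value outside its range is refused whole. The fingers move at their own pace and stop on an object; the grip force is fixed at half the most. Time passes only in rows, so rows that do not move let the fingers close. It gives the time, the measured TCP pose, the force, the opening and the grip force at its end, in the units of the state.
- bot.state(): the state, without advancing time (a new reading comes with each control period).
- bot.get_image(name): name is "scene" or "top"; returns the picture (480x640x3 uint8, blue, green, red); there is no depth.
- bot.camera_model(name): a dict with "fovy" (degrees; the focal length in pixels is half the picture's height over the tangent of half this angle, whatever the lens; pixels are square), "cx", "cy" (the principal point, pixels), "xyz" and "attitude" of the camera in the world. Camera axes: x right, y up, looking along -z (the intrinsics and any distortion apply to the point x, -y, -z); pixel columns grow to the right and rows downward; lengths in m; the calibration is good to about 2 mm. A picture is of the moment at which its call begins. camera_model takes no time and is no camera call.
- bot.finish_job(): hands the job in; it is judged then, once.
Trained networks look in the newest picture that a camera, given by its name, has taken for a name from the list of things; names that differ only in an ending like _2 or _b are one class to them, and where a whole thing is asked for, a point or a joint stands for the part that bears it (a point fixed in the world has none). Each returns a list of dicts, best first, with "conf" (0 to 1); they miss things now and then, are a little off and sometimes report something else, mostly with a low value. They report only what shows in the picture. A call takes as long as a camera call.
- bot.find_in(camera, target): "box" ([centre column, centre row, width, height] in pixels, round what is visible of it).
- bot.masks_of(camera, target): "region" (480x640 bool, what is visible of it) and "box" ([centre column, centre row, width, height] in pixels, round what is visible of it).
The state is a dict: "t": time; "q": joint angles; "qd": joint speeds; "joint_torque": joint torques, N m; "tool_pos": TCP position; "eef_rot": TCP orientation; "force": force on the tool from outside, world axes, zero at the start; "ft_torque": the same for the moment, N m; "grip_width": finger opening in m; "gripper_force": force on a finger pad.
Only numpy, scipy, OpenCV 4.12 (cv2) and the standard library are available. Lean on these libraries where they do the work, as an engineer would, in place of code of your own. Each camera call takes 0.05 s, during which the arm holds its last target. There are 200 camera calls.

TASK

Hang the empty sheet-metal bin in the free place of the slatwall's top groove, under the card holder that has no bin: tip its front up, slip its lip into the groove, then lower the front until it hangs level by itself, back against the panel. Only then, so that nothing spills, put the loose hex nut from the bench into it.

Things in the scene. Friction and masses are not known exactly. Their poses are not given: they have to be found in the camera images.
- spare_bin: Loose, empty sheet-metal picking bin, open on top, upright on the bench: 90 mm deep (x), 60 wide (y), walls 3, 0.25 kg. Origin: centre of underside; +x to its back, z up. Front wall (x=-45) 34 mm high; flat parallel sides, 34 mm high in front, 55 at x=+12, 62 at the back: grip across the 60 mm. The back wall (outer face x=+45, 62 high) carries the hanging lip.
- bin_heel (a point): Point on the bin, its frame (45, 0, 62) mm: inner corner where the underside of the hanging lip meets the outer face of the back wall. The lip, 3 mm sheet, 50 wide, runs from here back to x=+57 (underside z=62), then turns straight up (x=+54 to +57) to z=88. When hung, the lip rests on the groove's lower edge, the heel within 5 mm of it.
- bin_lip_tip (a point): Point on the bin, its frame (55.5, 0, 88) mm: middle of the upper edge of the upturned lip. Hung, it stands about 6 mm above the lower edge of the board over the groove, behind that board.
- slat_panel: Fixed bench-top slatwall stand, 420 mm wide, 234 high, on low feet. Origin: at bench height under the middle of its flat front face (plane x=0), which looks to its -x, towards the robot; z up. Two grooves run across it; the top one is used: mouth 170 to 190 mm above the bench, boards over and under it 5 mm thick, behind them a cavity to x=+30, from 156 to 204 mm above the bench.
- groove (a point): Middle of the top groove's lower front edge, in the face, 170 mm up; axes as slat_panel. The 26 mm upturn passes the 20 mm mouth only with the bin's front tipped up. A path with 2 mm spare (heel in front of / above this edge): 33/2 mm at 40 deg, 19/2 at 40, 11/10 at 40, 9/10 at 35, 6/7 at 20, 2/2 level; then let go. It settles leaning a few degrees.
- card_holder: Fixed steel card holder (60 x 30 mm, blank brown card) on the slat above the free one of three places, 125 mm apart; which is free changes. The card's centre is 213 mm up. Origin: at bench height on the place's middle line, 47 mm in front of the face, straight below where a hung bin's origin comes to be; axes as slat_panel.
- bolt_bin: fixed: a bin of the same shape that already hangs in its place, with bolts in it, with its own card holder; origin as spare_bin
- washer_bin: fixed: a bin of the same shape that already hangs in its place, with washers in it, with its own card holder; origin as spare_bin
- loose_nut: Loose steel hex nut lying flat on the bench in front of the panel, 30 mm across the flats (its x), 34 mm across the corners (its y), 16 mm high, 0.09 kg. Origin: centre of its underside.

How it is judged:
By the outcome, as a careful person would: the job done as asked, in the order asked, and still so for the second after the job is handed in, with the robot touching nothing.
It also fails if it takes over 69 s, if anything falls off the work surface, if the arm or the gripper's body presses on something with over 40 N, if the wrist force passes 120 N, or if a joint passes its speed limit or range.

## Working session

There is one attempt and no reset: what is moved stays moved. The work goes in short steps, Python scripts to look and compute and a shell command to move; the robot and the scene stay as the last step left them, time stands still between calls to the robot, and variables do not carry over. Pictures are saved under pics/ and viewed, at most 10 in all, crops included, and the job is handed in when it is done.

```bash
mkdir -p pics; ls; python3 - <<'E'
from cell import bot
import cv2
s=bot.state(); print({k:s[k] for k in('t','q','tool_pos','eef_rot','grip_width','force')})
for c in('scene','top'):
    print(c,bot.camera_model(c)); im=bot.get_image(c); cv2.imwrite(f'pics/{c}0.png',im)
    for n in('spare_bin','slat_panel','card_holder','bolt_bin','washer_bin','loose_nut'):
        print(n,[(round(d['conf'],2),[round(float(v),1) for v in d['box']]) for d in bot.masks_of(c,n)[:4]])
E
```

```text
pics
{'t': 0.0, 'q': array([-1.34701850e+00,  2.87180156e-01,  1.57817547e+00,  2.49618807e-06,
        1.27858939e+00, -1.49985832e-01]), 'tool_pos': array([ 0.24634753, -0.62773867,  0.22993834]), 'eef_rot': array([-3.08458265e+00, -5.83257225e-01,  1.32452662e-04]), 'grip_width': 0.0853611090035538, 'force': array([-0.07972881, -0.76040937, -0.06494896])}
scene {'fovy': 56.92786339578882, 'cx': 310.5852911188741, 'cy': 232.9357659337074, 'xyz': array([0.11963601, 0.67189901, 0.57786728]), 'attitude': array([ 0.3840998 , -1.24292199, -2.22365031])}
spare_bin [(0.76, [264.1, 344.0, 64.9, 54.3])]
slat_panel [(0.78, [299.4, 205.2, 145.5, 159.1])]
card_holder [(0.64, [350.8, 144.8, 16.0, 22.3])]
bolt_bin [(0.59, [330.6, 185.8, 50.9, 77.0])]
washer_bin [(0.79, [291.8, 205.6, 59.4, 76.6]), (0.24, [299.0, 204.5, 147.2, 162.4])]
loose_nut [(0.51, [415.6, 232.0, 6.7, 9.8])]
top {'fovy': 55.47500376023642, 'cx': 325.89909130380556, 'cy': 230.59838786714138, 'xyz': array([0.42883006, 0.07065794, 0.99889517]), 'attitude': array([ 0.08836238, -0.09257537, -1.58277854])}
spare_bin [(0.78, [220.9, 256.9, 55.9, 57.7])]
slat_panel [(0.57, [390.4, 177.9, 241.3, 81.8])]
card_holder [(0.47, [458.9, 172.2, 39.6, 6.5])]
bolt_bin [(0.82, [383.7, 198.0, 42.2, 61.4])]
washer_bin [(0.94, [315.6, 193.7, 37.1, 63.3]), (0.55, [219.3, 256.3, 55.0, 55.6])]
loose_nut [(0.56, [467.6, 269.3, 9.5, 14.0]), (0.54, [220.1, 256.9, 55.5, 60.1])]
```

View pics/scene0.png

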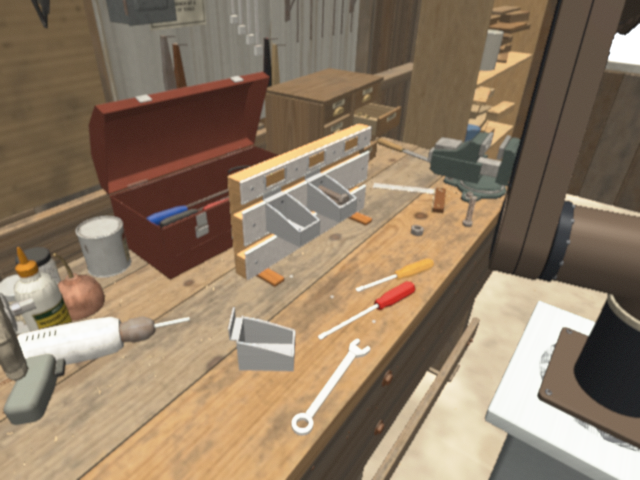

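View pics/top0.png

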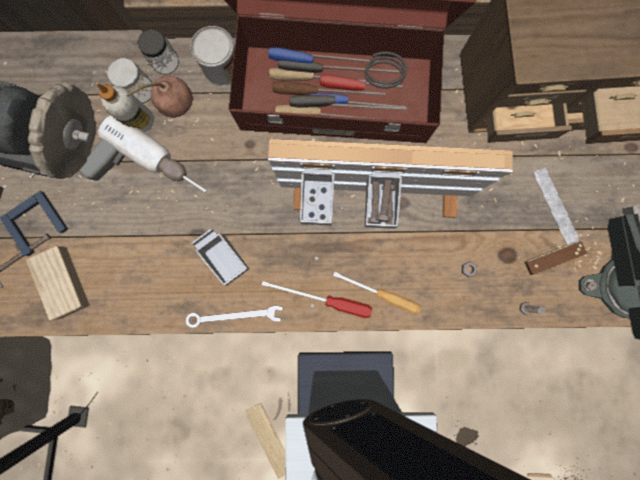

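```bash
python3 - <<'E'
import cv2,numpy as np
t=cv2.imread('pics/top0.png');s=cv2.imread('pics/scene0.png')
def cr(im,x,y,w,h,k): return cv2.resize(im[y:y+h,x:x+w],None,fx=k,fy=k,interpolation=cv2.INTER_CUBIC)
A=np.zeros((600,800,3),np.uint8)
A[:300,:780]=cr(t,262,135,260,100,3)
A[300:,:350]=cr(t,185,222,70,60,5)
A[300:,350:600]=cr(t,445,245,50,60,5)
A[300:500,600:800]=cr(t,500,290,50,50,4)
cv2.imwrite('pics/m1.png',A)
B=np.zeros((600,800,3),np.uint8)
B[:600,:560]=cr(s,230,125,140,150,4)
B[:240,560:800]=cr(s,225,305,80,80,3)
B[240:400,560:760]=cr(s,400,215,50,40,4)
cv2.imwrite('pics/m2.png',B)
E
```

```text
(no output)
```

View pics/m1.png

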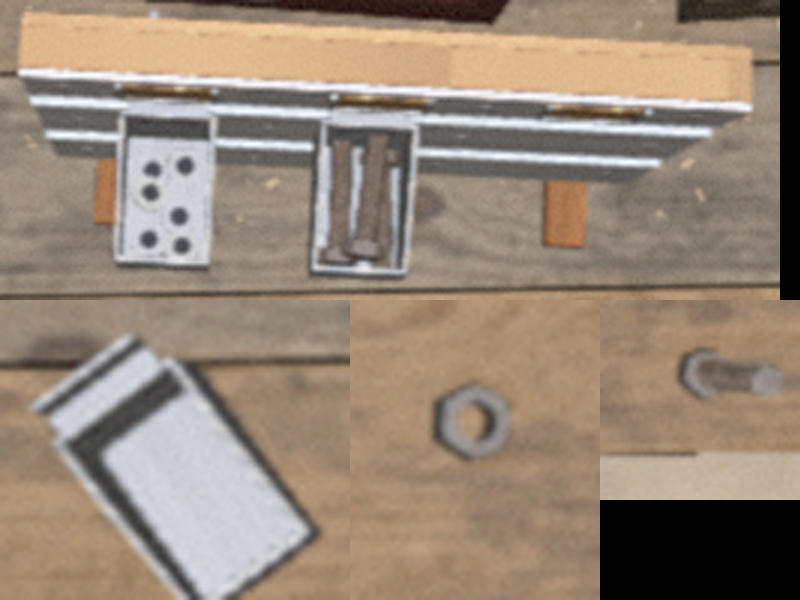

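View pics/m2.png

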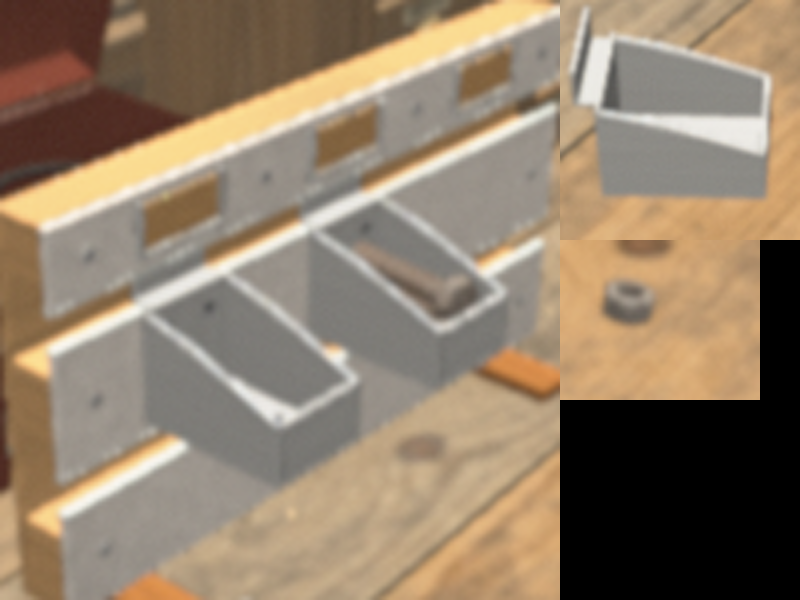

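```bash
cat > h.py <<'E'
import numpy as np
from cell import bot
from scipy.spatial.transform import Rotation as R
from scipy.optimize import least_squares
CM={c:bot.camera_model(c) for c in('scene','top')}
def proj(c,P):
    m=CM[c]; f=240/np.tan(np.radians(m['fovy']/2))
    p=(np.atleast_2d(P)-m['xyz'])@R.from_rotvec(m['attitude']).as_matrix()
    return np.c_[m['cx']+f*p[:,0]/-p[:,2], m['cy']-f*p[:,1]/-p[:,2]]
def ray(c,uv,z):
    m=CM[c]; f=240/np.tan(np.radians(m['fovy']/2))
    d=R.from_rotvec(m['attitude']).apply([(uv[0]-m['cx'])/f,-(uv[1]-m['cy'])/f,-1])
    return m['xyz']+d*(z-m['xyz'][2])/d[2]
def pose(p,P): return R.from_euler('z',p[2]).apply(np.array(P)/1000)+[p[0],p[1],p[3] if len(p)>3 else 0]
def fit(obs,p0):
    f=lambda p:np.concatenate([(proj(c,pose(p,[P]))[0]-uv) for c,P,uv in obs])
    r=least_squares(f,p0,loss='soft_l1'); return r.x,r.fun.reshape(-1,2)
E
python3 - <<'E'
from h import *
T=lambda x,y:(262+x/3,135+y/3)
S=lambda x,y:(230+x/4,125+y/4)
obs=[('top',(0,210,234),T(20,75)),('top',(0,-210,234),T(750,111)),
('top',(0,210,170),T(31,103)),('top',(0,-210,170),T(711,136)),
('scene',(0,210,234),S(40,232)),('scene',(0,210,170),S(50,356))]
p,r=fit(obs,[.75,0,0]); print('panel',p,np.degrees(p[2]));print(r.round(1))
for y in(125,0,-125): print(y,proj('scene',pose(p,[(0,y,213)])),proj('top',pose(p,[(-92,y,143)])))
T=lambda x,y:(185+x/5,222+(y-300)/5)
S=lambda x,y:(225+(x-560)/3,305+y/3)
obs=[('top',(-45,-30,34),T(318,532)),('top',(45,-30,62),T(175,360)),('top',(45,30,62),T(60,440)),
('top',(57,-25,88),T(128,336)),('top',(57,25,88),T(33,408)),('top',(-45,30,34),T(205,604)),
('scene',(45,30,0),S(604,194)),('scene',(-45,30,0),S(768,198)),('scene',(-45,30,34),S(768,152)),('scene',(-45,-30,34),S(771,75)),
('scene',(45,30,62),S(598,110)),('scene',(45,-30,62),S(612,36)),('scene',(57,-25,88),S(586,9)),('scene',(57,25,88),S(573,72))]
b,r=fit(obs,[.5,.25,.6]); print('bin',b,np.degrees(b[2]));print(r.round(1))
print('nut',ray('top',(469.6,269),16), ray('top',(467.6,269.3),8),ray('scene',(415.6,230.),12))
print('pin', pose(p,[(-47,-125,0)]))
E
```

```text
panel [ 0.62727275 -0.04364663 -0.06391741] -3.6621977913152874
[[-0.8 -0.1]
 [ 0.5 -0. ]
 [-0.2 -0.1]
 [-0.6  0. ]
 [ 0.5 -0.7]
 [ 0.2 -0.4]]
125 [[274.16285153 178.15275798]] [[315.57778075 222.44890742]]
0 [[315.43035324 159.72808236]] [[381.6087289  225.73603534]]
-125 [[350.06697815 144.26389016]] [[447.71367718 229.02684711]]
bin [0.4808434  0.28325257 0.64367195] 36.87968590395252
[[-0.5 -0.3]
 [-0.1 -0.9]
 [-0.7  0.8]
 [ 0.8 -0.7]
 [-0.4  0. ]
 [-0.8  2.9]
 [ 0.3  0.3]
 [ 0.5 -0.5]
 [ 0.5  0.3]
 [ 0.4 -0.8]
 [-0.2  1.2]
 [-0.1 -0.6]
 [-0.1 -1.4]
 [-0.4 -0.7]]
nut [ 0.02892826  4.81641009 16.        ] [0.24634022 2.25468265 8.        ] [-6.64513027 18.98251206 12.        ]
pin [[ 0.57238449 -0.16538931  0.        ]]
```

```bash
cat >> h.py <<'E'
def goto(pos,rot,n,start=None,op=1):
    """print n rows from start (default: the measured pose) to the world pose"""
    s=bot.state(); p0,r0=start or (s['tool_pos'],R.from_rotvec(s['eef_rot']))
    rel=(r0.inv()*rot).as_rotvec(); print('dist mm',1e3*np.linalg.norm(pos-p0)/n,'deg',np.degrees(np.linalg.norm(rel))/n)
    out=[]
    for i in range(n):
        rc=r0*R.from_rotvec(rel*i/n)
        out.append('%g '%op+' '.join('%.3f'%v for v in np.r_[rc.inv().apply((pos-p0)/n)/.04, rel/n/(np.pi/2)]))
    print('; '.join(out))
def toolrot(yaw,tilt):   # tool z down, x along yaw; tilt = forward lean about tool y
    return R.from_euler('z',yaw)*R.from_euler('x',np.pi)*R.from_euler('y',tilt)
PANEL=np.array([.62727,-.04365,-.06392]); BIN=np.array([.48084,.28325,.64367])
E
python3 -m pendant '1 .72 -.56 -.06 0 0 0;1 .72 -.56 -.06 0 0 0;1 .72 -.56 -.06 0 0 0;1 .72 -.56 -.06 0 0 0;1 .72 -.56 -.06 0 0 0;1 .72 -.56 -.06 0 0 0;1 .72 -.56 -.06 0 0 0;1 .72 -.56 -.06 0 0 0;1 .72 -.56 -.06 0 0 0;1 .72 -.56 -.06 0 0 0;1 .72 -.56 -.06 0 0 0;1 .72 -.56 -.06 0 0 0'
python3 - <<'E'
from h import *
s=bot.state();print(s['q'].round(2))
rot=toolrot(BIN[2],np.radians(30)); g=pose(BIN,[(14,0,18)])[0]; pre=g-rot.apply([0,0,.11])
print(g,pre,rot.as_matrix().round(2)); goto(pre,rot,16)
goto(g,rot,6,(pre,rot))
print('nut',ray('top',(469.6,269),.016), ray('top',(467.6,269.3),.008),ray('scene',(415.6,230.),.012))
E
```

```text
t: 1.7
tool_pos: [0.4707, -0.2503, 0.2606]
eef_rot: [3.086, 0.583, 0.001]
force: [0.1, 0.8, -0.1]
grip_width: 0.0856
gripper_force: 0.0
[-0.68 -0.05  1.89 -0.    1.3   0.52]
[0.49203858 0.29165189 0.018     ] [0.44804416 0.25864446 0.11326279] [[ 0.69  0.6   0.4 ]
 [ 0.52 -0.8   0.3 ]
 [ 0.5   0.   -0.87]]
dist mm 33.14552113503163 deg 2.1035073731009253
1 0.257 -0.753 0.230 0.003 0.021 -0.010; 1 0.262 -0.748 0.242 0.003 0.021 -0.010; 1 0.266 -0.743 0.253 0.003 0.021 -0.010; 1 0.270 -0.737 0.266 0.003 0.021 -0.010; 1 0.273 -0.731 0.278 0.003 0.021 -0.010; 1 0.276 -0.726 0.290 0.003 0.021 -0.010; 1 0.278 -0.720 0.302 0.003 0.021 -0.010; 1 0.280 -0.714 0.314 0.003 0.021 -0.010; 1 0.281 -0.708 0.327 0.003 0.021 -0.010; 1 0.282 -0.702 0.339 0.003 0.021 -0.010; 1 0.282 -0.695 0.351 0.003 0.021 -0.010; 1 0.282 -0.689 0.363 0.003 0.021 -0.010; 1 0.281 -0.683 0.376 0.003 0.021 -0.010; 1 0.280 -0.676 0.388 0.003 0.021 -0.010; 1 0.279 -0.670 0.400 0.003 0.021 -0.010; 1 0.276 -0.664 0.412 0.003 0.021 -0.010
dist mm 18.333333333333332 deg 0.0
1 0.000 -0.000 0.458 0.000 0.000 0.000; 1 0.000 -0.000 0.458 0.000 0.000 0.000; 1 0.000 -0.000 0.458 0.000 0.000 0.000; 1 0.000 -0.000 0.458 0.000 0.000 0.000; 1 0.000 -0.000 0.458 0.000 0.000 0.000; 1 0.000 -0.000 0.458 0.000 0.000 0.000
nut [ 0.45503223 -0.24029095  0.016     ] [ 0.4546586  -0.23845606  0.008     ] [ 0.45477131 -0.23523253  0.012     ]
```

```bash
python3 -m pendant '1 .33 -.85 .1 0 0 0;1 .33 -.85 .1 0 0 0;1 .33 -.85 .1 0 0 0;1 .33 -.85 .1 0 0 0;1 .33 -.85 .1 0 0 0;1 .33 -.85 .1 0 0 0;1 .33 -.85 .1 0 0 0;1 .33 -.85 .1 0 0 0;1 .33 -.85 .1 0 0 0;1 .33 -.85 .1 0 0 0;1 .33 -.85 .1 0 0 0;1 .33 -.85 .1 0 0 0'
python3 -m pendant '1 .33 -.85 .1 0 0 0;1 .33 -.85 .1 0 0 0;1 0 0 0 0 0 0'
python3 - <<'E'
from h import *
s=bot.state();print(s['q'].round(2))
rot=toolrot(BIN[2],np.radians(30)); g=pose(BIN,[(14,0,18)])[0]; pre=g-rot.apply([0,0,.11])
goto(pre,rot,8)
E
```

```text
t: 2.7
tool_pos: [0.4683, 0.1876, 0.2124]
eef_rot: [3.087, 0.584, 0.002]
force: [0.9, -0.2, 0.3]
grip_width: 0.0856
gripper_force: 0.0
t: 2.95
tool_pos: [0.4672, 0.2636, 0.2035]
eef_rot: [-3.083, -0.591, 0.001]
force: [-1.0, 0.1, -0.5]
grip_width: 0.0853
gripper_force: 0.0
[0.32 0.01 1.94 0.   1.19 1.51]
dist mm 11.552037173286504 deg 4.189583327728479
1 -0.061 -0.007 0.282 0.005 0.041 -0.021; 1 -0.079 -0.007 0.278 0.005 0.041 -0.021; 1 -0.097 -0.008 0.272 0.005 0.041 -0.021; 1 -0.114 -0.009 0.265 0.005 0.041 -0.021; 1 -0.131 -0.011 0.257 0.005 0.041 -0.021; 1 -0.147 -0.013 0.248 0.005 0.041 -0.021; 1 -0.162 -0.016 0.238 0.005 0.041 -0.021; 1 -0.177 -0.019 0.228 0.005 0.041 -0.021
```

```bash
python3 -m pendant '1 -.061 -.007 .282 .005 .041 -.021;1 -.079 -.007 .278 .005 .041 -.021;1 -.097 -.008 .272 .005 .041 -.021;1 -.114 -.009 .265 .005 .041 -.021;1 -.131 -.011 .257 .005 .041 -.021;1 -.147 -.013 .248 .005 .041 -.021;1 -.162 -.016 .238 .005 .041 -.021;1 -.177 -.019 .228 .005 .041 -.021;1 0 0 0 0 0 0'
python3 - <<'E'
from h import *
s=bot.state();print(s['q'].round(2))
rot=toolrot(BIN[2],np.radians(30)); g=pose(BIN,[(14,0,18)])[0]
print(s['tool_pos']-(g-rot.apply([0,0,.11])))
goto(g,rot,8)
E
```

```text
t: 3.7
tool_pos: [0.4448, 0.2517, 0.1093]
eef_rot: [-2.749, -0.916, -0.719]
force: [-0.3, -0.6, -0.8]
grip_width: 0.0852
gripper_force: 0.0
[ 0.22 -0.17  2.37  0.42  0.51  0.82]
[-0.00322723 -0.00691741 -0.00398577]
dist mm 13.78142667221376 deg 0.09782178507574439
1 0.029 -0.013 0.343 0.000 0.001 0.000; 1 0.028 -0.012 0.343 0.000 0.001 0.000; 1 0.028 -0.012 0.343 0.000 0.001 0.000; 1 0.027 -0.012 0.343 0.000 0.001 0.000; 1 0.027 -0.012 0.343 0.000 0.001 0.000; 1 0.026 -0.012 0.343 0.000 0.001 0.000; 1 0.026 -0.012 0.343 0.000 0.001 0.000; 1 0.025 -0.011 0.343 0.000 0.001 0.000
```

```bash
python3 -m pendant '1 .03 -.012 .343 0 0 0;1 .03 -.012 .343 0 0 0;1 .03 -.012 .343 0 0 0;1 .03 -.012 .343 0 0 0;1 .027 -.012 .343 0 0 0;1 .027 -.012 .343 0 0 0;1 .025 -.012 .343 0 0 0;1 .025 -.012 .343 0 0 0;1 0 0 0 0 0 0;1 0 0 0 0 0 0'
python3 - <<'E'
from h import *
import cv2
s=bot.state();print(s['q'].round(2))
rot=toolrot(BIN[2],np.radians(30)); g=pose(BIN,[(14,0,18)])[0]
print(s['tool_pos']-g, rot.inv().apply(s['tool_pos']-g))
im=bot.get_image('scene');cv2.imwrite('pics/g.png',cv2.resize(im[230:430,150:400],None,fx=3,fy=3))
E
```

```text
t: 4.53
tool_pos: [0.4976, 0.2935, 0.0233]
eef_rot: [-2.747, -0.916, -0.729]
force: [-0.1, 0.8, 0.4]
grip_width: 0.0855
gripper_force: 0.0
[0.28 0.17 2.24 0.61 0.3  0.66]
[0.00559222 0.00182474 0.00525713] [ 0.00745086  0.00189648 -0.00176866]
```

View pics/g.png

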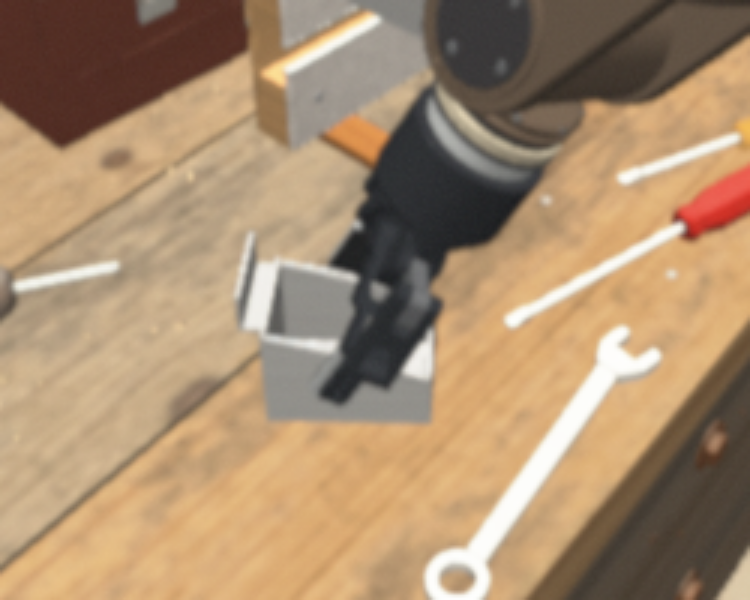

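```bash
python3 - <<'E'
from h import *
rot=toolrot(BIN[2],np.radians(25)); g=pose(BIN,[(14.5,0,15)])[0]
goto(g,rot,3)
E
```

```text
dist mm 3.424030163498698 deg 1.5623607933373338
1 -0.072 -0.017 0.042 0.001 -0.017 0.000; 1 -0.071 -0.017 0.044 0.001 -0.017 0.000; 1 -0.070 -0.017 0.046 0.001 -0.017 0.000
```

```bash
python3 -m pendant '1 -.07 -.017 .044 0 -.017 0;1 -.07 -.017 .044 0 -.017 0;1 -.07 -.017 .046 0 -.017 0;1 0 0 0 0 0 0;1 0 0 0 0 0 0'
python3 - <<'E'
from h import *
s=bot.state();print(s['q'].round(2))
rot=toolrot(BIN[2],np.radians(25)); g=pose(BIN,[(14.5,0,15)])[0]
print(1e3*R.from_euler('z',BIN[2]).inv().apply(s['tool_pos']-g), np.degrees((rot.inv()*R.from_rotvec(s['eef_rot'])).as_rotvec()))
E
```

```text
t: 5.0
tool_pos: [0.4925, 0.292, 0.0155]
eef_rot: [-2.793, -0.931, -0.627]
force: [-0.5, 0.7, 0.2]
grip_width: 0.0857
gripper_force: 0.0
[0.3  0.19 2.21 0.41 0.35 0.87]
[0.05046267 0.00331069 0.46772018] [-0.42108225  0.17749319 -0.0904922 ]
```

```bash
python3 -m pendant '0 0 0 0 0 0 0;0 0 0 0 0 0 0;0 0 0 0 0 0 0;0 0 0 0 0 0 0;0 0 0 0 0 0 0;0 0 0 0 0 0 0;0 0 0 0 0 0 0;0 0 0 0 0 0 0;0 0 0 0 0 0 0'
python3 -m pendant '0 .1 0 -.2 0 0 0;0 .26 0 -.57 0 0 0;0 .26 0 -.57 0 0 0;0 .26 0 -.57 0 0 0;0 .26 0 -.57 0 0 0;0 .26 0 -.57 0 0 0;0 .1 0 -.2 0 0 0;0 0 0 0 0 0 0'
python3 - <<'E'
from h import *
s=bot.state();print(s['q'].round(2))
# bin origin in tool frame at grasp (nominal)
rot=toolrot(BIN[2],np.radians(25))
# target: bin tipped 0, over a waypoint in front of the free place
yaw=PANEL[2]; r2=toolrot(yaw,np.radians(25))
h=pose(PANEL,[(-150,-125,190)])[0]; print('heel pre',h)
tcp=h+R.from_euler('z',yaw).apply(np.array([14.5-45,0,15-62])/1000); print('tcp',tcp)
E
```

```text
t: 5.75
tool_pos: [0.4919, 0.2919, 0.0148]
eef_rot: [-2.794, -0.931, -0.624]
force: [-2.9, -1.6, 5.8]
grip_width: 0.059
gripper_force: 65.9
t: 6.42
tool_pos: [0.492, 0.2925, 0.1604]
eef_rot: [-2.793, -0.932, -0.632]
force: [0.7, 0.4, -3.3]
grip_width: 0.0591
gripper_force: 66.1
[ 0.3  -0.08  2.16  0.23  0.65  1.07]
heel pre [ 0.46959177 -0.15881325  0.19      ]
tcp [ 0.43915405 -0.15686502  0.143     ]
```

```bash
cat > path.py <<'E'
import numpy as np
from scipy.optimize import minimize
L=lambda a,b,n:[np.array(a)+(np.array(b)-a)*t for t in np.linspace(0,1,n)]
def poly(v): return np.array(sum([L(np.array(v[i],float),np.array(v[(i+1)%len(v)],float),25) for i in range(len(v))],[]))
bin_=np.vstack([poly([(-45,0),(45,0),(45,62),(12,55),(-45,34)]),poly([(42,62),(57,62),(57,88),(54,88),(54,65),(42,65)])])
B=[(0,5,190,234),(5,30,204,234),(30,36,0,234),(0,5,100,170),(5,30,100,156)] # panel
card=[(-4,0,198,228)]
def sd(P,b):
    dx=np.maximum(b[0]-P[:,0],P[:,0]-b[1]);dz=np.maximum(b[2]-P[:,1],P[:,1]-b[3])
    return np.where((dx>0)|(dz>0),np.hypot(np.maximum(dx,0),np.maximum(dz,0)),np.maximum(dx,dz)).min()
def clr(f,u,tip,tilt0=25,tcp=(14.5,15),hw=38):
    c,s=np.cos(np.radians(tip)),np.sin(np.radians(tip)); M=np.array([[c,s],[-s,c]])
    h=np.array([-f,170+u]); P=(bin_-[45,62])@M.T+h
    t=h+M@(np.array(tcp)-[45,62]); be=np.radians(tilt0-tip)
    zt=np.array([np.sin(be),-np.cos(be)]);xt=np.array([np.cos(be),np.sin(be)])
    G=poly([t-73*zt+hw*xt,t-73*zt-hw*xt,t-170*zt-hw*xt,t-170*zt+hw*xt])
    return min(sd(P,b) for b in B), min(sd(G,b) for b in B+card), t
E
python3 - <<'E'
from path import *
for w in [(33,2,40),(19,2,40),(11,10,40),(9,10,35),(6,7,20),(2,2,0)]:
    a=clr(*w);print(w,[round(float(x),1) for x in(a[0],a[1],clr(*w,hw=42.5)[1])],a[2])
# best height for each f, tip
for tip in(40,37,34,30,26):
    print(tip,[(f,)+max((round(float(clr(f,u,tip)[0]),1),u,round(float(clr(f,u,tip)[1]),1)) for u in range(-4,16)) for f in(33,27,23,19,16,13,11,9,7,5)])
E
```

```text
(33, 2, 40) [9.2, 23.1, 18.6] [-86.57537317 155.60093327]
(19, 2, 40) [3.8, 9.6, 5.2] [-72.57537317 155.60093327]
(11, 10, 40) [2.9, 3.9, -0.4] [-64.57537317 163.60093327]
(9, 10, 35) [3.1, 6.1, 1.7] [-60.94222986 158.99393523]
(6, 7, 20) [2.9, 15.2, 10.8] [-50.73557167 143.26606119]
(2, 2, 0) [2.0, 24.9, 20.8] [-32.5 125. ]
40 [(33, 12.0, -2, 22.1), (27, 7.7, -1, 16.5), (23, 5.6, 0, 12.9), (19, 3.8, 2, 9.6), (16, 2.9, 4, 7.1), (13, 3.0, 8, 5.3), (11, 2.9, 10, 3.9), (9, 3.4, 12, 2.9), (7, 4.3, 13, 1.0), (5, 5.3, 13, -0.7)]
37 [(33, 12.2, -3, 25.3), (27, 7.8, -2, 19.5), (23, 5.7, -1, 15.9), (19, 3.7, 1, 12.3), (16, 2.5, 3, 9.8), (13, 2.4, 7, 7.7), (11, 2.3, 10, 6.5), (9, 3.2, 11, 4.6), (7, 4.2, 12, 3.3), (5, 5.2, 13, 1.3)]
34 [(33, 12.5, -4, 28.5), (27, 8.2, -3, 22.7), (23, 5.6, -2, 18.9), (19, 3.5, 0, 15.2), (16, 1.9, 1, 12.5), (13, 2.0, 6, 10.4), (11, 1.9, 9, 9.0), (9, 3.0, 10, 7.0), (7, 4.1, 11, 5.1), (5, 5.2, 12, 3.6)]
30 [(33, 12.2, -4, 33.0), (27, 8.3, -4, 27.0), (23, 5.9, -4, 23.0), (19, 3.5, -2, 19.3), (16, 1.9, 0, 16.4), (13, 1.3, 4, 13.8), (11, 1.2, 7, 12.0), (9, 2.4, 9, 10.3), (7, 3.6, 10, 8.3), (5, 4.8, 11, 6.4)]
26 [(33, 12.3, -4, 37.4), (27, 7.6, -4, 31.4), (23, 5.7, -4, 27.4), (19, 3.6, -3, 23.5), (16, 1.6, -1, 20.5), (13, 0.7, 2, 17.5), (11, 0.8, 6, 15.6), (9, 1.7, 8, 13.7), (7, 3.1, 9, 11.7), (5, 4.4, 10, 9.7)]
```

```bash
cat >> h.py <<'E'
def heelpose(f,u,tip,tcp=(14.5,15),tilt0=25,dy=0,yo=0):
    """TCP pose for heel f mm in front / u above groove edge, front tipped up by tip deg"""
    c,s=np.cos(np.radians(tip)),np.sin(np.radians(tip)); o=np.array(tcp)-[45,62]
    P=(-f+c*o[0]+s*o[1], -125+dy, 170+u-s*o[0]+c*o[1])
    return pose(PANEL,[P])[0], toolrot(PANEL[2]+yo,np.radians(tilt0-tip))
E
python3 - <<'E'
from h import *
s=bot.state(); r=R.from_rotvec(s['eef_rot']); p=s['tool_pos']
up=p+[-.02,-.01,.1]; goto(up,r,3,op=0)
pre,rp=heelpose(70,0,36); print(pre)
w=np.array([.46,pre[1],.255])
goto(w,rp,14,(up,r),op=0)
E
```

```text
dist mm 34.15650255319866 deg 0.0
0 0.191 -0.026 -0.832 0.000 0.000 0.000; 0 0.191 -0.026 -0.832 0.000 0.000 0.000; 0 0.191 -0.026 -0.832 0.000 0.000 0.000
[ 0.49723428 -0.16058257  0.14990365]
dist mm 31.66425095620184 deg 3.855796968841862
0 -0.450 0.621 -0.196 -0.004 -0.028 0.032; 0 -0.426 0.644 -0.174 -0.004 -0.028 0.032; 0 -0.400 0.666 -0.152 -0.004 -0.028 0.032; 0 -0.371 0.687 -0.131 -0.004 -0.028 0.032; 0 -0.341 0.705 -0.112 -0.004 -0.028 0.032; 0 -0.309 0.723 -0.093 -0.004 -0.028 0.032; 0 -0.276 0.738 -0.076 -0.004 -0.028 0.032; 0 -0.241 0.752 -0.061 -0.004 -0.028 0.032; 0 -0.205 0.763 -0.047 -0.004 -0.028 0.032; 0 -0.167 0.773 -0.034 -0.004 -0.028 0.032; 0 -0.129 0.781 -0.023 -0.004 -0.028 0.032; 0 -0.090 0.786 -0.014 -0.004 -0.028 0.032; 0 -0.050 0.790 -0.006 -0.004 -0.028 0.032; 0 -0.010 0.792 -0.000 -0.004 -0.028 0.032
```

```bash
python3 -m pendant '0 .19 -.026 -.83 0 0 0;0 .19 -.026 -.83 0 0 0;0 .19 -.026 -.83 0 0 0;0 -.45 .62 -.196 -.004 -.028 .032;0 -.426 .644 -.174 -.004 -.028 .032;0 -.4 .666 -.152 -.004 -.028 .032;0 -.371 .687 -.131 -.004 -.028 .032;0 -.341 .705 -.112 -.004 -.028 .032;0 -.309 .723 -.093 -.004 -.028 .032;0 -.276 .738 -.076 -.004 -.028 .032;0 -.241 .752 -.061 -.004 -.028 .032;0 -.205 .763 -.047 -.004 -.028 .032'
python3 -m pendant '0 -.167 .773 -.034 -.004 -.028 .032;0 -.129 .781 -.023 -.004 -.028 .032;0 -.09 .786 -.014 -.004 -.028 .032;0 -.05 .79 -.006 -.004 -.028 .032;0 -.01 .792 0 -.004 -.028 .032;0 0 0 0 0 0 0;0 0 0 0 0 0 0'
python3 - <<'E'
from h import *
s=bot.state(); print(s['q'].round(2)); pre,rp=heelpose(70,0,36);print(pre)
goto(pre,rp,6,op=0)
E
```

```text
t: 7.42
tool_pos: [0.4627, -0.0039, 0.2524]
eef_rot: [-3.082, -0.291, -0.025]
force: [0.6, 0.5, -2.7]
grip_width: 0.0589
gripper_force: 67.1
t: 8.0
tool_pos: [0.4601, -0.1616, 0.2515]
eef_rot: [3.122, -0.092, -0.318]
force: [-0.4, 0.7, -2.8]
grip_width: 0.059
gripper_force: 67.2
[-0.5  -0.03  1.9  -0.09  1.45  1.15]
[ 0.49723428 -0.16058257  0.14990365]
dist mm 18.02453947687646 deg 0.13766522106157467
0 0.236 -0.017 0.383 0.001 0.001 0.000; 0 0.236 -0.016 0.384 0.001 0.001 0.000; 0 0.235 -0.016 0.384 0.001 0.001 0.000; 0 0.234 -0.015 0.385 0.001 0.001 0.000; 0 0.233 -0.015 0.385 0.001 0.001 0.000; 0 0.233 -0.015 0.386 0.001 0.001 0.000
```

```bash
python3 -m pendant '0 .236 -.016 .383 0 0 0;0 .236 -.016 .384 0 0 0;0 .235 -.016 .384 0 0 0;0 .234 -.015 .385 0 0 0;0 .233 -.015 .385 0 0 0;0 .233 -.015 .385 0 0 0;0 0 0 0 0 0 0;0 0 0 0 0 0 0'
python3 - <<'E'
from h import *
import cv2
s=bot.state(); print(s['q'].round(2)); pre,rp=heelpose(70,0,36);print(pre-s['tool_pos'])
A=np.zeros((600,800,3),np.uint8)
def cr(im,x,y,w,h,k): return cv2.resize(im[y:y+h,x:x+w],None,fx=k,fy=k,interpolation=cv2.INTER_CUBIC)
S=bot.get_image('scene');T=bot.get_image('top');cv2.imwrite('pics/s3.png',S);cv2.imwrite('pics/t3.png',T)
A[:,:400]=cr(S,320,120,80,120,5); A[:,400:]=cr(T,420,150,80,120,5)
cv2.imwrite('pics/m3.png',A)
# predicted points from nominal grasp
def binpts(P):
    M=R.from_rotvec(s['eef_rot'])*R.from_euler('y',-np.radians(25))*R.from_euler('x',-np.pi)
    return M.apply((np.array(P)-[14.5,0,15])/1000)+s['tool_pos']
for P in[(57,25,88),(57,-25,88),(45,30,62),(45,-30,62),(-45,30,34),(-45,-30,34),(45,30,0),(-45,30,0)]:
    a=proj('scene',binpts([P]))[0];b=proj('top',binpts([P]))[0]
    print(P,((a-[320,120])*5).round(),((b-[420,150])*5+[400,0]).round())
E
```

```text
t: 8.67
tool_pos: [0.4964, -0.1586, 0.151]
eef_rot: [3.122, -0.085, -0.318]
force: [-0.4, -0.2, -2.9]
grip_width: 0.0588
gripper_force: 67.1
[-0.46  0.14  1.91 -0.09  1.27  1.2 ]
[ 0.00080254 -0.00194873 -0.00113609]
(57, 25, 88) [192. 225.] [494. 252.]
(57, -25, 88) [254. 192.] [633. 257.]
(45, 30, 62) [231. 272.] [471. 325.]
(45, -30, 62) [303. 231.] [635. 332.]
(-45, 30, 34) [416. 263.] [488. 564.]
(-45, -30, 34) [486. 220.] [660. 571.]
(45, 30, 0) [291. 397.] [440. 439.]
(-45, 30, 0) [451. 337.] [469. 624.]
```

View pics/m3.png

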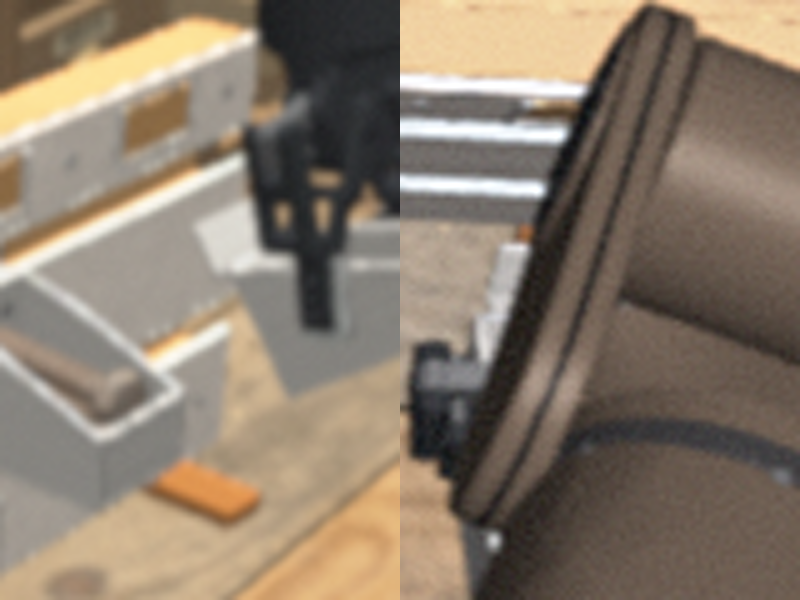

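```bash
cat >> h.py <<'E'
def binpts(P,s,tcp=(14.5,15),tilt0=25):
    M=R.from_rotvec(s['eef_rot'])*R.from_euler('y',-np.radians(tilt0))*R.from_euler('x',-np.pi)
    return M.apply((np.array(P)-[tcp[0],0,tcp[1]])/1000)+s['tool_pos']
E
python3 - <<'E'
from h import *
s=bot.state()
S=lambda x,y:np.array((320+x/5,120+y/5)); T=lambda x,y:np.array((420+(x-400)/5,150+y/5))
obs=[('scene',(57,25,88),S(196,225)),('scene',(45,30,62),S(239,275)),('scene',(45,30,0),S(293,396)),
('top',(57,25,88),T(503,243)),('top',(45,30,62),T(479,318))]
f=lambda d:np.concatenate([proj(c,binpts([P],s)+d)[0]-uv for c,P,uv in obs])
r=least_squares(f,[0,0,0]);print((r.x*1e3).round(1),r.fun.reshape(-1,2).round(1))
# include pitch change (tcp-in-bin rotation)
f=lambda d:np.concatenate([proj(c,binpts([P],s,(14.5,15),25+d[3])+d[:3])[0]-uv for c,P,uv in obs])
r=least_squares(f,[0,0,0,0],x_scale=[.001,.001,.001,1]);print((r.x[:3]*1e3).round(1),r.x[3],r.fun.reshape(-1,2).round(1))
E
```

```text
[ 0.6 -3.4 -5. ] [[-0.4  0. ]
 [-1.4 -0.5]
 [-0.4  0.2]
 [ 0.4  1. ]
 [ 0.5  0.6]]
[ 0.2 -3.4 -3.9] 1.1534006940999337 [[-0.6  0.2]
 [-1.5 -0.5]
 [ 0.   0.1]
 [ 0.3  0.8]
 [ 0.5  0.6]]
```

```bash
python3 - <<'E'
from h import *
import cv2
T=lambda x,y:(262+x/3,135+y/3)
S=lambda x,y:(230+x/4,125+y/4)
obs=[('top',(0,210,234),T(20,75)),('top',(0,-210,234),T(750,111)),
('top',(0,210,170),T(31,103)),('top',(0,-210,170),T(711,136)),
('scene',(0,210,234),S(40,232)),('scene',(0,210,170),S(50,356)),
('scene',(0,125,213),S(182,212)),('scene',(0,0,213),S(346,136)),('scene',(0,-125,213),S(485,75))]
print(fit(obs,[.75,0,0])[0]);p,r=fit(obs,[.75,0,0,0]); print('panel',p);print(r.round(1))
T=lambda x,y:(185+x/5,222+(y-300)/5)
S=lambda x,y:(225+(x-560)/3,305+y/3)
obs=[('top',(-45,-30,34),T(318,532)),('top',(45,-30,62),T(175,360)),('top',(45,30,62),T(60,440)),
('top',(57,-25,88),T(128,336)),('top',(57,25,88),T(33,408)),('top',(-45,30,34),T(205,604)),
('scene',(45,30,0),S(604,194)),('scene',(-45,30,0),S(768,198)),('scene',(-45,30,34),S(768,152)),('scene',(-45,-30,34),S(771,75)),
('scene',(45,30,62),S(598,110)),('scene',(45,-30,62),S(612,36)),('scene',(57,-25,88),S(586,9)),('scene',(57,25,88),S(573,72))]
b,r=fit(obs,[.5,.25,.6,0]); print('bin',b);print(r.round(1))
# overlay of predicted model with z offsets, on the saved scene picture
s=bot.state(); im=cv2.imread('pics/s3.png')[190-30:190+70,340:440]; im=cv2.resize(im,None,fx=6,fy=6,interpolation=cv2.INTER_CUBIC)
for d,col in(((0,0,0),(0,0,255)),((.0,-.002,-.004),(0,255,0))):
    for pl in([(-45,30,0),(45,30,0),(45,30,62),(12,30,55),(-45,30,34)],[(57,25,88),(57,-25,88),(57,-25,62),(57,25,62)]):
        q=(proj('scene',binpts(pl,s)+d)-[340,160])*6+3
        cv2.polylines(im,[q.round().astype(np.int32)],True,col,1)
cv2.imwrite('pics/ov.png',im)
E
```

```text
[ 0.62688479 -0.04421158 -0.06434551]
panel [ 6.26903559e-01 -4.42293013e-02 -6.43634643e-02 -5.20360120e-05]
[[-0.4  0.1]
 [ 0.9  0.2]
 [ 0.1  0. ]
 [-0.3  0.3]
 [ 0.9 -0.8]
 [ 0.5 -0.5]
 [-1.   0.1]
 [-0.8  0.7]
 [-0.9  0.5]]
bin [ 0.48142744  0.28284415  0.64534358 -0.00153682]
[[-0.1 -0.5]
 [ 0.2 -1.1]
 [-0.3  0.6]
 [ 1.1 -0.9]
 [-0.  -0.1]
 [-0.4  2.6]
 [ 0.3  0.6]
 [ 0.4 -0.3]
 [ 0.4  0.6]
 [ 0.2 -0.4]
 [-0.2  1.6]
 [-0.2 -0.1]
 [-0.2 -0.9]
 [-0.4 -0.2]]
```

View pics/ov.png

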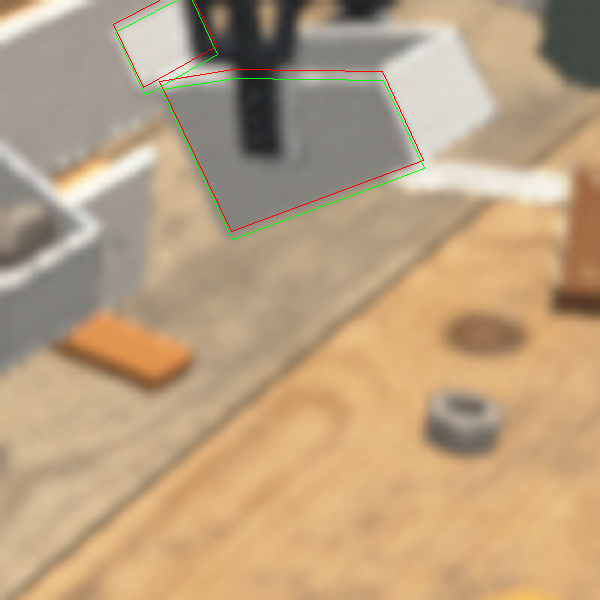

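```bash
cat >> h.py <<'E'
PANEL=np.array([.6270,-.0440,-.0641])
OFF=np.array([-.0007,.0022,.001])   # bin found off by the negative of this
def hp(f,u,tip,**k): p,r=heelpose(f,u,tip,**k); return p+OFF,r
def legs(wps,ns):
    st=None
    for w,n in zip(wps,ns):
        p,r=hp(*w); goto(p,r,n,st,op=0); st=(p,r)
E
python3 - <<'E'
from h import *
legs([(33,-1,36),(19,1,36)],[4,3])
E
```

```text
dist mm 8.909302506995083 deg 0.22108984709712004
0 0.222 -0.004 -0.022 0.002 0.001 0.001; 0 0.222 -0.005 -0.021 0.002 0.001 0.001; 0 0.222 -0.005 -0.021 0.002 0.001 0.001; 0 0.222 -0.006 -0.021 0.002 0.001 0.001
dist mm 4.714045207910306 deg 0.0
0 0.111 0.000 -0.039 0.000 0.000 0.000; 0 0.111 0.000 -0.039 0.000 0.000 0.000; 0 0.111 0.000 -0.039 0.000 0.000 0.000
```

```bash
python3 -m pendant '0 .222 -.005 -.021 .002 .001 .001;0 .222 -.005 -.021 .002 .001 .001;0 .222 -.005 -.021 .002 .001 .001;0 .222 -.006 -.021 .002 .001 .001;0 .11 0 -.04 0 0 0;0 .11 0 -.04 0 0 0;0 .11 0 -.04 0 0 0;0 0 0 0 0 0 0;0 0 0 0 0 0 0'
python3 - <<'E'
from h import *
import cv2
s=bot.state(); p,r=hp(19,1,36); print('err mm panel axes',1e3*R.from_euler('z',-PANEL[2]).apply(s['tool_pos']-p),np.degrees((r.inv()*R.from_rotvec(s['eef_rot'])).as_rotvec()))
legs([(16,3,36),(13,7,36),(11,9.5,35)],[2,2,2])
im=bot.get_image('scene');c=im[140:240,320:420].copy(); c=cv2.resize(c,None,fx=6,fy=6,interpolation=cv2.INTER_CUBIC)
def pl(P,col):
    cv2.polylines(c,[((proj('scene',P)-[320,140])*6+3).round().astype(np.int32)],True,col,1)
pl(pose(PANEL,[(0,-210,170),(0,-80,170)]),(255,0,0));pl(pose(PANEL,[(0,-210,190),(0,-80,190)]),(255,0,0))
for d,col in(((0,0,0),(0,0,255)),(-OFF,(0,255,0))):
    pl(binpts([(-45,30,0),(45,30,0),(45,30,62),(12,30,55),(-45,30,34)],s)+d,col);pl(binpts([(57,25,88),(57,-25,88),(57,-25,62),(57,25,62)],s)+d,col)
cv2.imwrite('pics/ov2.png',c)
E
```

```text
t: 9.52
tool_pos: [0.5472, -0.1624, 0.1516]
eef_rot: [-3.119, 0.1, 0.301]
force: [0.0, -0.1, -3.1]
grip_width: 0.059
gripper_force: 67.1
err mm panel axes [ 0.08624557 -0.41939665 -0.35034843] [ 0.03566635 -0.03674212 -0.01509255]
dist mm 1.8834805648807487 deg 0.02669202849566445
0 0.030 -0.005 -0.036 -0.000 0.000 0.000; 0 0.030 -0.005 -0.036 -0.000 0.000 0.000
dist mm 2.50000000000003 deg 0.0
0 0.027 -0.000 -0.056 0.000 0.000 0.000; 0 0.027 -0.000 -0.056 0.000 0.000 0.000
dist mm 1.4223612504568213 deg 0.5000000000000001
0 0.025 0.000 -0.025 0.000 0.006 0.000; 0 0.025 0.000 -0.025 0.000 0.006 0.000
```

View pics/ov2.png

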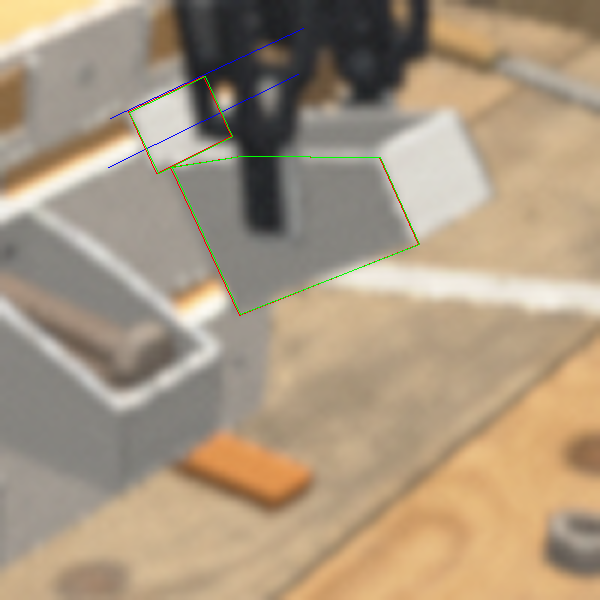

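```bash
python3 -m pendant '0 .03 -.005 -.036 0 0 0;0 .03 -.005 -.036 0 0 0;0 0 0 0 0 0 0'
python3 -m pendant '0 .027 0 -.056 0 0 0;0 .027 0 -.056 0 0 0;0 0 0 0 0 0 0'
python3 -m pendant '0 .025 0 -.025 0 .006 0;0 .025 0 -.025 0 .006 0;0 0 0 0 0 0 0'
python3 - <<'E'
from h import *
s=bot.state(); p,r=hp(11,9.5,35); print('err mm panel axes',1e3*R.from_euler('z',-PANEL[2]).apply(s['tool_pos']-p),np.degrees((r.inv()*R.from_rotvec(s['eef_rot'])).as_rotvec()))
legs([(9,10,33),(6,7,20)],[2,4])
E
```

```text
t: 9.82
tool_pos: [0.5503, -0.1623, 0.1543]
eef_rot: [-3.119, 0.1, 0.3]
force: [-0.3, 0.2, -2.8]
grip_width: 0.0593
gripper_force: 67.1
t: 10.07
tool_pos: [0.5535, -0.1626, 0.1586]
eef_rot: [-3.119, 0.1, 0.299]
force: [-0.1, -0.1, -2.5]
grip_width: 0.0595
gripper_force: 67.1
t: 10.32
tool_pos: [0.5553, -0.1626, 0.1597]
eef_rot: [-3.122, 0.1, 0.27]
force: [-1.0, 0.3, -3.1]
grip_width: 0.0587
gripper_force: 67.1
err mm panel axes [-0.1287027  -0.04771224  0.24198946] [ 0.03203077  0.10573816 -0.00313259]
dist mm 1.6395057301725022 deg 0.947267594386821
0 0.039 -0.001 0.013 -0.000 0.011 0.000; 0 0.039 -0.001 0.013 -0.000 0.011 0.000
dist mm 4.206665218084418 deg 3.250000000000001
0 0.071 -0.000 0.078 0.000 0.036 -0.000; 0 0.066 -0.000 0.082 0.000 0.036 -0.000; 0 0.061 -0.000 0.085 0.000 0.036 -0.000; 0 0.056 -0.000 0.089 0.000 0.036 -0.000
```

No contact so far.

```bash
python3 -m pendant '0 .039 0 .013 0 .011 0;0 .039 0 .013 0 .011 0;0 0 0 0 0 0 0'
python3 -m pendant '0 .071 0 .078 0 .036 0;0 .066 0 .082 0 .036 0;0 0 0 0 0 0 0'
python3 -m pendant '0 .061 0 .085 0 .036 0;0 .056 0 .089 0 .036 0;0 0 0 0 0 0 0'
python3 - <<'E'
from h import *
s=bot.state(); print(s['q'].round(2)); p,r=hp(6,7,20); print('err mm panel axes',1e3*R.from_euler('z',-PANEL[2]).apply(s['tool_pos']-p),np.degrees((r.inv()*R.from_rotvec(s['eef_rot'])).as_rotvec()))
legs([(2.5,2.5,0)],[6])
E
```

```text
t: 10.57
tool_pos: [0.5579, -0.1626, 0.1577]
eef_rot: [-3.127, 0.1, 0.217]
force: [0.6, 0.2, -2.7]
grip_width: 0.0594
gripper_force: 67.1
t: 10.82
tool_pos: [0.5615, -0.1626, 0.15]
eef_rot: [-3.137, 0.101, 0.043]
force: [-0.3, -0.5, -2.9]
grip_width: 0.0591
gripper_force: 67.1
t: 11.07
tool_pos: [0.566, -0.1628, 0.143]
eef_rot: [3.136, -0.101, 0.132]
force: [-1.4, 0.1, -3.1]
grip_width: 0.0588
gripper_force: 67.1
[-0.47  0.14  1.92  0.04  1.01  1.15]
err mm panel axes [-1.70362549  0.363286   -1.30650109] [ 0.10126542 -0.17832665  0.02632934]
dist mm 4.2456889300981695 deg 3.3630991952817575
0 0.075 0.002 0.075 -0.000 0.037 -0.000; 0 0.070 0.002 0.079 -0.000 0.037 -0.000; 0 0.066 0.002 0.083 -0.000 0.037 -0.000; 0 0.061 0.002 0.087 -0.000 0.037 -0.000; 0 0.055 0.002 0.091 -0.000 0.037 -0.000; 0 0.050 0.002 0.094 -0.000 0.037 -0.000
```

```bash
python3 -m pendant '0 .075 .002 .075 0 .037 0;0 .07 .002 .079 0 .037 0;0 .066 .002 .083 0 .037 0;0 0 0 0 0 0 0'
python3 -m pendant '0 .061 .002 .087 0 .037 0;0 .055 .002 .091 0 .037 0;0 .05 .002 .094 0 .037 0;0 0 0 0 0 0 0'
python3 - <<'E'
from h import *
s=bot.state(); print(s['q'].round(2)); p,r=hp(2.5,2.5,0); print('err mm panel axes',1e3*R.from_euler('z',-PANEL[2]).apply(s['tool_pos']-p),np.degrees((r.inv()*R.from_rotvec(s['eef_rot'])).as_rotvec()))
legs([(2.5,-1,0)],[3])
E
```

```text
t: 11.4
tool_pos: [0.5756, -0.1635, 0.1345]
eef_rot: [3.108, -0.1, 0.402]
force: [-0.8, 0.9, -3.5]
grip_width: 0.0594
gripper_force: 67.1
t: 11.73
tool_pos: [0.5848, -0.164, 0.1257]
eef_rot: [3.058, -0.097, 0.668]
force: [-0.4, -0.1, -4.2]
grip_width: 0.0594
gripper_force: 67.1
[-0.52  0.06  2.09  0.32  0.63  0.89]
err mm panel axes [-0.57530878  0.38256786 -0.76917155] [ 0.2191587  -0.36784782  0.01045403]
dist mm 0.9389570088104091 deg 0.14277092932350444
0 -0.005 0.003 0.023 -0.001 0.001 -0.000; 0 -0.005 0.003 0.023 -0.001 0.001 -0.000; 0 -0.005 0.003 0.023 -0.001 0.001 -0.000
```

```bash
python3 -m pendant '0 -.01 .003 .023 0 0 0;0 0 0 0 0 0 0'; python3 -m pendant '0 -.01 .003 .023 0 0 0;0 0 0 0 0 0 0;0 0 0 0 0 0 0'
```

```text
t: 11.9
tool_pos: [0.5857, -0.1645, 0.1259]
eef_rot: [3.058, -0.094, 0.666]
force: [-10.6, 0.4, 0.2]
grip_width: 0.0595
gripper_force: 68.0
t: 12.15
tool_pos: [0.5857, -0.1645, 0.1255]
eef_rot: [3.058, -0.093, 0.666]
force: [-13.4, 1.5, 3.8]
grip_width: 0.0593
gripper_force: 68.6
```

```bash
python3 -m pendant '1 0 0 0 0 0 0;1 0 0 0 0 0 0;1 0 0 0 0 0 0;1 0 0 0 0 0 0;1 0 0 0 0 0 0;1 0 0 0 0 0 0'
python3 - <<'E'
from h import *
import cv2
print(bot.masks_of and [ (round(d['conf'],2),d['box']) for c in('scene',) if bot.get_image(c) is not None for d in bot.find_in(c,'spare_bin')[:2]])
E
```

```text
t: 12.65
tool_pos: [0.5874, -0.1654, 0.126]
eef_rot: [3.052, -0.098, 0.677]
force: [0.2, -0.8, -0.5]
grip_width: 0.0856
gripper_force: 0.0
[(0.77, [365.1, 177.4, 46.1, 48.4])]
```

```bash
python3 -m pendant '1 0 0 -.2 0 0 0;1 0 0 -.4 0 0 0;1 0 0 -.6 0 0 0;1 0 0 -.6 0 0 0;1 0 0 -.6 0 0 0;1 0 0 -.6 0 -.05 0;1 -.3 0 -.6 0 -.06 0;1 -.3 .3 -.3 0 -.07 0;1 -.3 .3 0 0 -.07 0;1 -.3 .3 0 0 -.05 0;1 0 0 0 0 0 0'
python3 - <<'E'
from h import *
import cv2
s=bot.state(); print(s['q'].round(2))
S=bot.get_image('scene');T=bot.get_image('top')
for c in('scene','top'): print(c,[(n,round(d['conf'],2),np.round(d['box'],1)) for n in('spare_bin','loose_nut') for d in bot.find_in(c,n)[:2]])
A=np.zeros((600,800,3),np.uint8)
def cr(im,x,y,w,h,k): return cv2.resize(im[y:y+h,x:x+w],None,fx=k,fy=k,interpolation=cv2.INTER_CUBIC)
A[:,:400]=cr(S,320,120,80,120,5); A[:,400:]=cr(T,420,150,80,120,5)
cv2.imwrite('pics/m4.png',A)
ob=np.array(pose(PANEL,[(-47,-125,108)])[0])
for P in[(-45,30,34),(-45,-30,34),(45,30,62),(-45,30,0)]:
    w=ob+R.from_euler('z',PANEL[2]).apply(np.array(P)/1e3)
    print(P,((proj('scene',w)[0]-[320,120])*5).round(),((proj('top',w)[0]-[420,150])*5+[400,0]).round())
E
```

```text
t: 13.67
tool_pos: [0.4762, -0.1959, 0.2596]
eef_rot: [-3.139, 0.103, 0.057]
force: [0.5, -0.1, -0.1]
grip_width: 0.0854
gripper_force: 0.0
[-0.58 -0.07  1.92 -0.02  1.33  1.06]
scene [('spare_bin', 0.78, array([366.4, 179.6,  47.1,  49.2])), ('loose_nut', 0.6, array([416.2, 231.1,   8.4,  15.1]))]
top [('spare_bin', 0.71, array([447.9, 200.7,  38.1,  55.4])), ('spare_bin', 0.41, array([390.4, 174.6, 246.6,  76.6])), ('loose_nut', 0.59, array([469.4, 268.9,  12.9,  13.2]))]
(-45, 30, 34) [268. 342.] [460. 392.]
(-45, -30, 34) [340. 299.] [618. 400.]
(45, 30, 62) [110. 228.] [483. 142.]
(-45, 30, 0) [261. 409.] [439. 403.]
```

View pics/m4.png

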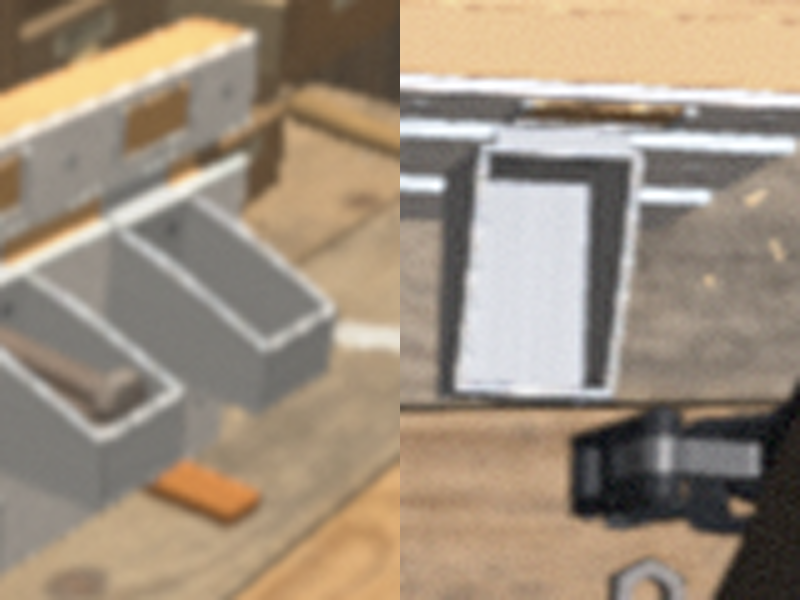

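```bash
python3 - <<'E'
from h import *
print('nut',ray('top',(469.4,268.9),.012), ray('scene',(416.2,231.1),.010))
N=np.array([.455,-.2387,.003]); r=toolrot(PANEL[2],0)
goto(N+[0,0,.08],r,5); goto(N,r,4,(N+[0,0,.08],r))
E
```

```text
nut [ 0.4553598  -0.24113555  0.012     ] [ 0.45253526 -0.23456316  0.01      ]
dist mm 36.496794400171794 deg 0.3975800347117905
1 -0.059 0.232 0.880 -0.000 0.004 0.000; 1 -0.065 0.232 0.880 -0.000 0.004 0.000; 1 -0.072 0.232 0.880 -0.000 0.004 0.000; 1 -0.078 0.232 0.879 -0.000 0.004 0.000; 1 -0.084 0.232 0.879 -0.000 0.004 0.000
dist mm 20.0 deg 0.0
1 0.000 -0.000 0.500 0.000 0.000 0.000; 1 0.000 -0.000 0.500 0.000 0.000 0.000; 1 0.000 -0.000 0.500 0.000 0.000 0.000; 1 0.000 -0.000 0.500 0.000 0.000 0.000
```

```bash
python3 -m pendant '1 -.06 .232 .88 0 .004 0;1 -.065 .232 .88 0 .004 0;1 -.07 .232 .88 0 .004 0;1 -.08 .232 .88 0 .004 0;1 -.085 .232 .88 0 .004 0;1 0 0 0 0 0 0;1 0 0 .5 0 0 0;1 0 0 .5 0 0 0;1 0 0 .5 0 0 0;1 0 0 .4 0 0 0;1 0 0 0 0 0 0;1 0 0 0 0 0 0'
python3 - <<'E'
from h import *
s=bot.state(); N=np.array([.455,-.2387,.003]); print(s['tool_pos']-N); goto(N,toolrot(PANEL[2],0),2)
E
```

```text
t: 14.97
tool_pos: [0.455, -0.239, 0.008]
eef_rot: [-3.139, 0.1, 0.006]
force: [-0.1, 0.1, -0.0]
grip_width: 0.0857
gripper_force: 0.0
[-3.81132903e-05 -2.86424222e-04  4.99761598e-03]
dist mm 2.502981069232711 deg 0.10853452557760897
1 0.000 -0.004 0.062 -0.000 0.001 0.000; 1 0.000 -0.004 0.062 -0.000 0.001 0.000
```

```bash
python3 -m pendant '1 0 0 .1 0 0 0;0 0 0 0 0 0 0;0 0 0 0 0 0 0;0 0 0 0 0 0 0;0 0 0 0 0 0 0;0 0 0 0 0 0 0;0 0 0 0 0 0 0;0 0 0 0 0 0 0;0 0 0 0 0 0 0;0 0 0 0 0 0 0'
python3 -m pendant '0 0 0 -.3 0 0 0;0 0 0 -.7 0 0 0;0 0 0 -.9 0 0 0;0 0 0 -.9 0 0 0;0 0 0 -.9 0 0 0;0 0 0 -.9 0 0 0;0 0 0 -.9 0 0 0;0 0 0 0 0 0 0'
python3 - <<'E'
from h import *
s=bot.state(); p=s['tool_pos']; print(s['q'].round(2))
r2=R.from_euler('z',PANEL[2])*R.from_euler('y',-np.radians(12))*toolrot(np.pi/2,0)
print(r2.as_matrix()[:,2])
w=pose(PANEL,[(-45,-125,215)])[0]; print(w); goto(w,r2,15,op=0)
E
```

```text
t: 15.8
tool_pos: [0.4551, -0.2398, 0.0039]
eef_rot: [3.14, -0.101, -0.004]
force: [-0.7, 0.7, 5.0]
grip_width: 0.028
gripper_force: 59.8
t: 16.47
tool_pos: [0.4583, -0.2417, 0.2323]
eef_rot: [3.132, -0.1, 0.013]
force: [0.8, -0.7, -0.1]
grip_width: 0.0276
gripper_force: 59.4
[-0.68 -0.07  1.96 -0.    1.24  0.95]
[ 0.2074847  -0.01331801 -0.9781476 ]
[ 0.5740854  -0.16586076  0.215     ]
dist mm 9.296846698508206 deg 6.0343420687382245
0 0.184 -0.139 0.029 -0.006 0.007 -0.066; 0 0.197 -0.119 0.030 -0.006 0.007 -0.066; 0 0.208 -0.098 0.031 -0.006 0.007 -0.066; 0 0.217 -0.076 0.033 -0.006 0.007 -0.066; 0 0.224 -0.054 0.034 -0.006 0.007 -0.066; 0 0.228 -0.031 0.036 -0.006 0.007 -0.066; 0 0.229 -0.007 0.039 -0.006 0.007 -0.066; 0 0.228 0.016 0.041 -0.006 0.007 -0.066; 0 0.225 0.040 0.044 -0.006 0.007 -0.066; 0 0.219 0.062 0.047 -0.006 0.007 -0.066; 0 0.211 0.084 0.050 -0.006 0.007 -0.066; 0 0.200 0.105 0.053 -0.006 0.007 -0.066; 0 0.188 0.125 0.057 -0.006 0.007 -0.066; 0 0.173 0.143 0.060 -0.006 0.007 -0.066; 0 0.157 0.160 0.063 -0.006 0.007 -0.066
```

```bash
python3 -m pendant '0 .184 -.139 .029 -.006 .007 -.066;0 .197 -.119 .03 -.006 .007 -.066;0 .208 -.098 .031 -.006 .007 -.066;0 .217 -.076 .033 -.006 .007 -.066;0 .224 -.054 .034 -.006 .007 -.066;0 .228 -.031 .036 -.006 .007 -.066;0 .229 -.007 .039 -.006 .007 -.066;0 .228 .016 .041 -.006 .007 -.066'
python3 -m pendant '0 .225 .04 .044 -.006 .007 -.066;0 .219 .062 .047 -.006 .007 -.066;0 .211 .084 .05 -.006 .007 -.066;0 .2 .105 .053 -.006 .007 -.066;0 .188 .125 .057 -.006 .007 -.066;0 .173 .143 .06 -.006 .007 -.066;0 .157 .16 .063 -.006 .007 -.066;0 0 0 0 0 0 0;0 0 0 0 0 0 0'
python3 - <<'E'
from h import *
import cv2
s=bot.state(); print(s['q'].round(2))
r2=R.from_euler('z',PANEL[2])*R.from_euler('y',-np.radians(12))*toolrot(np.pi/2,0)
w=pose(PANEL,[(-45,-125,215)])[0]; print(s['tool_pos']-w)
t=pose(PANEL,[(-43,-125,131)])[0]; goto(t,r2,5,op=0)
im=bot.get_image('scene'); cv2.imwrite('pics/s5.png',cv2.resize(im[80:240,310:440],None,fx=3.7,fy=3.7,interpolation=cv2.INTER_CUBIC))
print([(round(d['conf'],2),np.round(d['box'],1)) for d in bot.find_in('scene','loose_nut')[:3]])
print(proj('scene',s['tool_pos']))
E
```

```text
t: 17.13
tool_pos: [0.5165, -0.1982, 0.2125]
eef_rot: [2.842, 1.154, 0.121]
force: [0.1, 1.0, -1.0]
grip_width: 0.0277
gripper_force: 59.4
t: 17.88
tool_pos: [0.5704, -0.1634, 0.2044]
eef_rot: [2.207, 2.044, 0.213]
force: [-0.1, -0.1, -0.9]
grip_width: 0.0282
gripper_force: 59.3
[-0.49  0.04  1.92  0.11  1.02 -0.46]
[-0.00368401  0.00245163 -0.01060233]
dist mm 14.732459219453588 deg 0.33178839720451847
0 -0.017 -0.040 0.366 -0.003 -0.002 -0.002; 0 -0.016 -0.042 0.366 -0.003 -0.002 -0.002; 0 -0.015 -0.043 0.365 -0.003 -0.002 -0.002; 0 -0.014 -0.045 0.365 -0.003 -0.002 -0.002; 0 -0.012 -0.046 0.365 -0.003 -0.002 -0.002
[(0.49, array([367.2, 151.6,   9.1,  10.8]))]
[[367.03872888 153.53058033]]
```

View pics/s5.png

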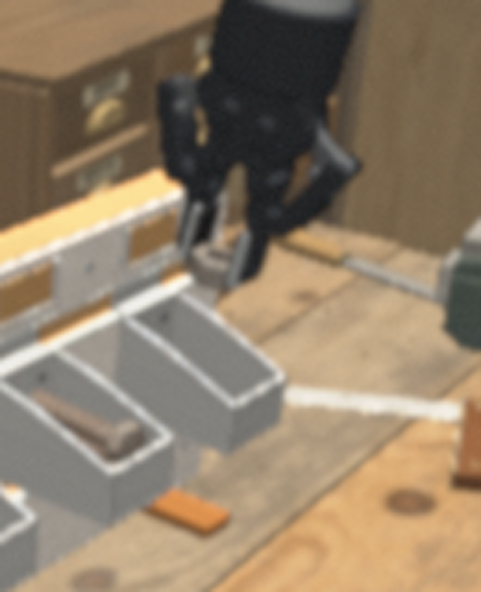

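```bash
python3 -m pendant '0 -.016 -.055 .36 0 0 0;0 -.016 -.055 .36 0 0 0;0 -.016 -.055 .36 0 0 0;0 0 0 0 0 0 0'; python3 -m pendant '0 -.016 -.055 .36 0 0 0;0 -.012 -.055 .3 0 0 0;0 0 0 0 0 0 0;0 0 0 0 0 0 0'
python3 - <<'E'
from h import *
s=bot.state(); print((R.from_euler('z',-PANEL[2]).apply(s['tool_pos']-[PANEL[0],PANEL[1],0])*1e3).round(1), s['force'])
E
```

```text
t: 18.32
tool_pos: [0.5704, -0.1644, 0.158]
eef_rot: [2.21, 2.047, 0.211]
force: [-0.5, 0.3, -1.9]
grip_width: 0.0277
gripper_force: 59.4
t: 18.65
tool_pos: [0.5728, -0.1657, 0.1342]
eef_rot: [2.205, 2.045, 0.214]
force: [0.0, 1.4, -0.8]
grip_width: 0.0281
gripper_force: 59.4
[ -46.3 -124.9  134.2] [ 0.00919904  1.43242114 -0.75733432]
```

```bash
python3 -m pendant '.45 0 0 0 0 0 0;.45 0 0 0 0 0 0;.45 0 0 0 0 0 0;.45 0 0 0 0 0 0;.45 0 0 0 0 0 0'; python3 -m pendant '.45 0 0 -.3 0 0 0;.45 0 0 -.6 0 0 0;.45 0 0 -.7 0 0 0;.45 0 0 -.7 0 0 0;.45 0 0 -.7 0 0 0;.45 0 -.5 -.5 0 0 0;.45 0 -.7 -.2 0 0 0;.45 0 -.7 0 0 0 0;.45 0 -.5 0 0 0 0;.45 0 0 0 0 0 0;.45 0 0 0 0 0 0'
python3 - <<'E'
from h import *
import cv2
for c in('scene','top'):
    im=bot.get_image(c); print(c,[(n,round(d['conf'],2),np.round(d['box'],1)) for n in('spare_bin','loose_nut') for d in bot.find_in(c,n)[:3]])
    cv2.imwrite(f'pics/end_{c}.png',im)
E
```

```text
t: 19.07
tool_pos: [0.5738, -0.166, 0.1357]
eef_rot: [2.202, 2.043, 0.215]
force: [-0.1, -0.3, -0.5]
grip_width: 0.0386
gripper_force: 0.0
t: 19.98
tool_pos: [0.4509, -0.1591, 0.263]
eef_rot: [2.202, 2.042, 0.215]
force: [0.6, -0.3, -0.2]
grip_width: 0.0384
gripper_force: 0.0
scene [('spare_bin', 0.65, array([363.7, 178.7,  48. ,  46.2])), ('loose_nut', 0.17, array([364.2, 176.4,  43.7,  47.5]))]
top [('spare_bin', 0.59, array([447.1, 200.2,  41.2,  57.3]))]
```

```bash
python3 - <<'E'
import cv2,numpy as np
m=cv2.imread('pics/m4.png',0); a=cv2.resize(m[:,400:],(80,120),interpolation=cv2.INTER_AREA)
b=cv2.imread('pics/end_top.png',0)[150:270,420:500]
for x in(a,b): print(x[26:82:3,8:52:3]);print()
E
```

```text
[[241 241 243 236 218 212 206 208 214 214 218 204 184 189 177]
 [101 107  92 190 218 211 217 225 227 228 226 226 224 188 179]
 [104  89  79 161  64  65  71  79  77  71  74  90  96 202  99]
 [143  74 102 160 105  94  85  78  77  74  79  76  69 191 100]
 [129  75 104 222 220 220 224 222 219 227 109  76  74 212 242]
 [ 91  78 114 220 219 217 222 223 219 223 102  78  88 172 104]
 [109  78 147 213 219 217 222 218 221 223  98  79 101 161  98]
 [111  70 175 223 221 218 221 221 218 226  99  77 115 155 119]
 [115  72 180 223 222 219 223 221 220 220  89  78 138 131 122]
 [105  74 192 222 218 221 222 224 220 221  86  75 169 132 127]
 [102  75 222 224 221 221 224 222 221 221  89  76 179 137 127]
 [ 93  74 208 224 221 222 221 224 221 217  82  75 210 149 140]
 [ 92  81 224 224 221 220 222 223 222 221  83  72 187 132 139]
 [ 92 104 226 223 221 222 222 221 222 221  85  81 181 138 144]
 [ 90 109 221 224 222 221 222 222 222 221  78 103 169 152 153]
 [ 85 137 222 223 222 223 220 222 225 220  77 115 141 129 129]
 [ 82 180 226 223 223 221 222 223 223 219  74 143 140 134 130]
 [ 81 175 207 209 209 232 235
[... 596 characters left out ...]
3 122]
 [112  78 177 225 166 150 165 159 218 221  87  77 138 131 119]
 [101  75 196 197 139 151  95 144 188 224  86  73 171 127 128]
 [101  74 214 106 160 222 223  74 157 222  90  72 179 140 126]
 [ 98  66 209 111 162 218 224 108 149 216  79  72 213 147 135]
 [ 90  76 226 192 117 163 171 161 196 224  82  74 189 132 135]
 [ 92 104 224 225 173 131 135 189 220 222  79  76 182 135 143]
 [ 87 110 221 222 220 221 224 223 220 224  74 102 169 154 148]
 [ 80 129 223 224 224 221 222 224 221 225  81 116 139 129 131]
 [ 80 179 227 222 223 224 221 222 221 222  76 140 139 135 128]
 [ 77 177 215 215 217 234 229 222 219 201 126 179 146 149 140]
 [112 113 117  94  68  75  70  71  66  90  81  79  90  90  86]]
```

The gray values show a dark ring with a light centre on the bin's floor. That is the nut lying flat, and the bin has not moved.

```bash
python3 -c "
from cell import bot
print(bot.finish_job())"
```

```text
the job is handed in; nothing more can be done
None
```

The bin hangs in the free right-hand place of the top groove, back against the panel, and the nut lies flat inside it, put in after the bin was hung; I handed the job in at about 20 s, with the robot touching nothing.

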